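# Feel the end float of a spindle and leave it centred

## Task

Check the end float of the spindle in the bearing block: by its pulley, push the spindle in towards the block until it leans firmly on its inner stop, then pull it out until it leans firmly on its outer stop, pausing about a second at each stop with roughly 10 N and never more than 25 N on a stop. Then leave the spindle standing halfway between the two stops that you felt, and let go.

Things in the scene. Friction and masses are not known exactly. Their poses are not given: they have to be found in the camera images.
- bearing_block: Bearing block bolted to the bench: aluminium body 84 x 66 mm, top 88 mm high, dark steel foot 100 x 116 x 12 mm, round dark covers (54 mm across, 6 mm thick) front and back. Origin: middle of its underside, on the bench. Its x axis runs along the spindle, from the pulley into the block (+x is inward, -x is outward), z up. It does not move.
- pulley (a point): Middle of the grooved aluminium pulley fixed on the spindle in front of the block, on the spindle's axis, 65 mm above the bench, 87 to 125 mm from the block's middle. Groove 21 mm in diameter and 23 mm long, between two flanges 30 mm in diameter and 5 mm thick; its axis is the block's x axis.
- shaft_end (a point): Front end of the spindle's 12 mm steel shaft, 24 mm in front of the pulley's middle, on the axis. The spindle only slides along its axis, with 1 to 2 N of drag, and stays where it is left. Two unseen stops in the block end its travel: their places and distance (the end float, 15 to 27 mm) differ each time. Both stops yield slightly and alike under load (under 1 mm at 10 N).

How it is judged:
On the way, in this order (a step that is already met when the one before it is completed fails the run):
1. the spindle is pushed in and leans on its inner stop with more than 5 N for 0.3 s (contact force between spindle and stop_in above 5 N), for 0.3 s.
2. then the spindle is pulled out and leans on its outer stop with more than 5 N for 0.3 s (contact force between spindle and stop_out above 5 N), for 0.3 s.
At the end, for the whole second after the job is handed in: The spindle stands within 2.5 mm of the middle between its two stops, let go (distance between pulley and float_mid below 0.0025 m); the robot touches nothing.
It fails at once if more than 25 N on a stop (contact force between spindle and stop_in above 25 N or contact force between spindle and stop_out above 25 N).
It also fails if it takes over 48 s, if anything falls off the work surface, if the arm or the gripper's body presses on something with over 40 N, if the wrist force passes 120 N, or if a joint passes its speed limit or range.

## Robot

A 6-joint arm with a two-finger parallel gripper is mounted at the origin on a cart in front of the work surface, level with it; the furniture and walls round the work are solid. World frame = base frame: x ahead of the robot, y to its left, z up, the work surface at z = 0. Lengths are in m, angles in rad, forces in N, time in s.
With the tool pointing down it reaches from about 0.35 to 0.775 m from the base axis. Payload 5.5 kg.
Tool frame: the origin (TCP) lies at the very end of the fingers, on their centre line; the grasp point (between the pads) lies 19 mm behind it; z points along the fingers, y is the line along which they close (so a half turn about z gives the same grasp; the last joint's range is limited). The gripper opens to 85 mm and grips with 20 to 120 N. Pads are 22 mm wide; open, the fingers measure 114 mm over their backs; the gripper's body (76 mm by 85 mm) begins 54 mm behind the grasp point. The pads swing forward as they close: fully open they stand 13 mm farther back than shut.
Start: joints at [-1.381, 0.313, 0.046, 1.304, 0, 1.431], TCP at [0.186, -0.544, 0.231] pointing down, gripper open.
Joint ranges: [-2.76, 2.76], [-0.86, 1.69], [-1.03, 1.26], [-2.2, 2.34], [-1.47, 1.5], [-3.14, 3.14]. Speed limits (rad/s): [2.57, 2.57, 3.14, 3.14, 3.14, 3.14].

## Interface

Orientations are given as a unit quaternion [w, x, y, z].
In Python, from workcell import env, imaging, ticket gives the robot as it stands. The module is installed in compiled form; this text tells all that it offers.
- The arm moves only by the tool apply_moves, never from a script. Its argument "rows" is a list of rows, each an object with "xyz": the shift along the tool's x, y, z in mm, a list of three; "turn": the turn, a rotation vector about the tool's x, y, z in rad, a list of three; "grip": the opening, from 0 (shut) to 1 (fully open). A call has 1 to 12 rows; each row is the pose to reach, as a shift and turn from the pose commanded when the call began, along the tool's axes at that moment; what a row does not reach only later rows make up. A row lasts 1/12 s, in which the tool goes at most 41.7 mm and 7.16 degrees, less where a joint would pass 70% of its speed; a pose out of reach is approached as far as the arm can. A call with a gripper value outside its range is refused whole. The fingers move at their own pace and stop on an object; "force" is the grip in N (left out, the last holds). Time passes only in rows, so rows that repeat a pose let the fingers close. It gives the time, the measured TCP pose, the force, the opening and the grip force at its end, in the units of the state.
- env.get_state(): the state, without advancing time (a new reading comes with each control period).
- imaging.read_camera(name): name is "side" or "top"; returns a dict with "color" (400x640x3 uint8, blue, green, red), "z_map" (400x640 float32, m along the optical axis (not along the pixel's ray), 0 where there is no reading), "camera_matrix" (3x3 intrinsics, pixels), "view" (4x4, takes a point from world to camera coordinates). Camera axes: x right, y down, z forward; pixel columns grow to the right and rows downward; lengths in m; the calibration is good to about 2 mm. A picture is of the moment at which its call begins.
- ticket.hand_in(): hands the job in; it is judged then, once.
The state is a dict: "clock": time; "joint_pos": joint angles; "qvel": joint speeds; "tau": joint torques, N m; "tcp_pos": TCP position; "orientation": TCP orientation; "wrist_force": force on the tool from outside, world axes, zero at the start; "ft_torque": the same for the moment, N m; "finger_gap": finger opening in m; "grip_force": force on a finger pad.
Only numpy, scipy, OpenCV 4.12 (cv2) and the standard library are available. Lean on these libraries where they do the work, as an engineer would, in place of code of your own. Each camera call takes 0.05 s, during which the arm holds its last target. There are 200 camera calls.

## Working session

There is one attempt and no reset: what is moved stays moved. The work goes in short steps, Python scripts to look and compute and a tool call to move; the robot and the scene stay as the last step left them, time stands still between calls to the robot, and variables do not carry over. Pictures are saved under pics/ and viewed, at most 10 in all, crops included, and the job is handed in when it is done.

Besides the shell and the picture viewer there is one more tool, called as name([rows], argument=value, ...), one row to a line, values as JSON. apply_moves: Moves the arm, as the interface text tells. Its arguments: {"type":"object","properties":{"rows":{"type":"array"},"force":{"type":"number"}},"required":["rows"]}

```bash
mkdir -p pics
python3 - <<'E'
from workcell import env, imaging
import cv2,numpy as np
s=env.get_state();print({k:np.round(v,3).tolist() for k,v in s.items()})
for n in("side","top"):
    d=imaging.read_camera(n);cv2.imwrite(f"pics/{n}.png",d["color"]);np.savez(f"{n}.npz",**d)
    print(n,d["camera_matrix"].tolist(),np.round(d["view"],4).tolist(), (d["z_map"]>0).mean())
E
```

```text
{'clock': 0.0, 'joint_pos': [-1.381, 0.314, 0.045, 1.304, -0.0, 1.431], 'qvel': [0.0, -0.0, 0.001, -0.0, 0.0, 0.002], 'tau': [0.001, -48.063, 29.853, 0.019, -0.0, -0.0], 'tcp_pos': [0.186, -0.543, 0.23], 'orientation': [-0.001, 0.986, 0.164, -0.0], 'wrist_force': [-0.042, 0.356, 0.157], 'ft_torque': [-0.073, 0.012, -0.04], 'grip_force': 0.0, 'finger_gap': 0.086}
side [[469.3241611987793, 0.0, 320.02492227561066], [0.0, 469.3241611987793, 196.95059604573748], [0.0, 0.0, 1.0]] [[-0.9924, -0.1221, 0.018, 0.6219], [-0.0848, 0.5684, -0.8184, 0.0096], [0.0897, -0.8137, -0.5744, 1.0], [0.0, 0.0, 0.0, 1.0]] 0.99592578125
top [[416.02011835361753, 0.0, 319.9137927345946], [0.0, 416.02011835361753, 194.76819025465107], [0.0, 0.0, 1.0]] [[-0.0267, -0.9996, 0.0123, 0.2195], [-0.9834, 0.0241, -0.1798, 0.5704], [0.1794, -0.0169, -0.9836, 0.8149], [0.0, 0.0, 0.0, 1.0]] 0.9960625
```

View pics/side.png

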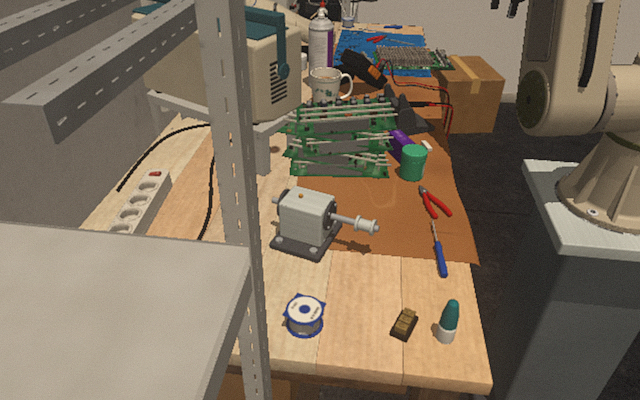

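View pics/top.png

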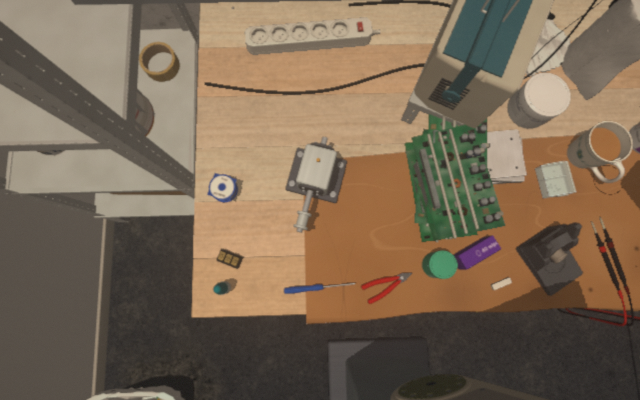

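Side: block at about (305,215), with the pulley at (365,226). Top: block at about (318,168), with the pulley at about (303,218). Next I measure the pulley and axis in both views.

```bash
cat > h.py <<'E'
import numpy as np
def load(n): return dict(np.load(f"{n}.npz"))
def pts(d):
    K=d["camera_matrix"];V=d["view"];z=d["z_map"]
    v,u=np.mgrid[:z.shape[0],:z.shape[1]]
    c=np.stack([(u-K[0,2])/K[0,0]*z,(v-K[1,2])/K[1,1]*z,z],-1)
    return (c-V[:3,3])@V[:3,:3]
def ray(d,u,v):
    K=d["camera_matrix"];V=d["view"]
    r=V[:3,:3].T@np.array([(u-K[0,2])/K[0,0],(v-K[1,2])/K[1,1],1]);return -V[:3,:3].T@V[:3,3],r/np.linalg.norm(r)
def tri(a,b):
    (p,r),(q,s)=a,b
    t=np.linalg.lstsq(np.stack([r,-s],1),q-p,rcond=None)[0]
    A,B=p+t[0]*r,q+t[1]*s;return (A+B)/2,np.linalg.norm(A-B)
E
python3 - <<'E'
from h import *;import cv2
a=load("top");b=load("side")
T=cv2.resize(a["color"][130:240,270:370],None,fx=5,fy=5,interpolation=cv2.INTER_CUBIC)
S=cv2.resize(b["color"][175:265,260:390],None,fx=6,fy=6,interpolation=cv2.INTER_CUBIC)
cv2.imwrite("pics/t2.png",T);cv2.imwrite("pics/s2.png",S)
for n,d in(("top",a),("side",b)):
    P=pts(d); m=(np.abs(P[...,2]-.07)<.04)
    box=np.zeros_like(m); 
    if n=="top": box[130:240,270:360]=1
    else: box[175:265,265:385]=1
    m&=box
    hi=m&(P[...,2]>.05)
    Q=P[hi];print(n,len(Q),np.percentile(Q,[1,50,99],axis=0).round(3).tolist())
    top=Q[(Q[:,2]>.08)&(Q[:,2]<.092)];
    (c,s,an)=cv2.minAreaRect((top[:,:2]*1000).astype(np.float32));print("topface",c,s,an,np.median(top[:,2]))
E
```

```text
top 1946 [[0.504, 0.175, 0.057], [0.616, 0.219, 0.087], [0.688, 0.253, 0.092]]
topface (592.6773681640625, 223.00186157226562) (66.03240966796875, 177.53024291992188) 73.61810302734375 0.08746031533925326
side 2604 [[0.501, 0.179, 0.051], [0.614, 0.234, 0.082], [0.685, 0.256, 0.094]]
topface (589.1096801757812, 222.126708984375) (67.71886444091797, 178.54501342773438) 73.54549407958984 0.08981429594172619
```

View pics/t2.png

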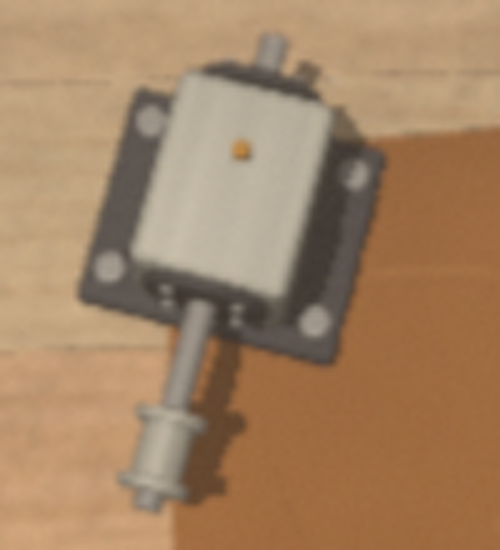

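View pics/s2.png

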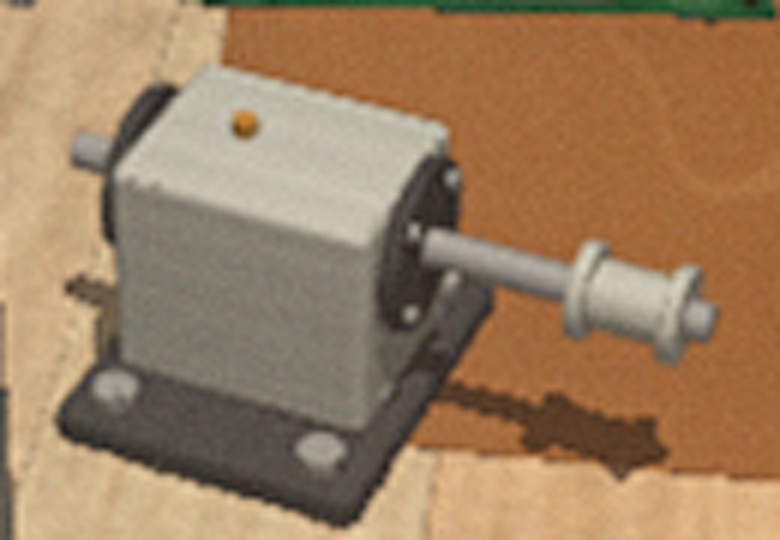

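Top crop: pulley middle is near (162,447), i.e. image (302,219), and the axis runs from (202,305) to (150,503). Side crop: pulley middle is near (634,300), i.e. (365.3,224.6), with the shaft end at about (703,318).

Run:
```python
from h import *;import cv2
a=load("top");b=load("side")
t=lambda x,y:ray(a,270+x/5-.4,130+y/5-.4)
s=lambda x,y:ray(b,260+x/6-.4,175+y/6-.4)
for n,p,q in(("pulley",(162,447),(634,300)),("flange in",(171,418),(588,290)),("flange out",(153,477),(680,312)),("end",(149,503),(704,319)),("knob",(241,148),(244,124))):
    print(n,*[np.round(z,4) for z in tri(t(*p),s(*q))])
# body top face only, axis dir
for n,d,(r0,r1,c0,c1) in(("top",a,(140,190,295,340)),("side",b,(180,220,275,340))):
    P=pts(d)[r0:r1,c0:c1].reshape(-1,3);Q=P[(abs(P[:,2]-.088)<.006)]
    c,sz,an=cv2.minAreaRect((Q[:,:2]*1000).astype(np.float32));print(n,np.round(c,1),np.round(sz,1),an,Q[:,2].mean(),np.median(Q,0))
P=pts(a).reshape(-1,3);Q=P[(P[:,0]>.48)&(P[:,0]<.56)&(P[:,1]>.22)&(P[:,1]<.29)&(P[:,2]>.05)]
print("pulley cloud",len(Q),Q.mean(0),Q.min(0),Q.max(0))
c,sz,an=cv2.minAreaRect((Q[:,:2]*1000).astype(np.float32));print(c,sz,an)
```

```text
pulley [0.5216 0.2427 0.0686] 0.0045
flange in [0.5342 0.2388 0.0675] 0.0029
flange out [0.5089 0.2466 0.069 ] 0.0057
end [0.5003 0.2482 0.0681] 0.0023
knob [0.6393 0.2079 0.0939] 0.0023
top [628.4 212.3] [66.1 99.3] 74.10205841064453 0.08749050490199231 [0.62809142 0.21230094 0.08752105]
side [625.9 211.2] [ 67.7 101.7] 73.54549407958984 0.08944853262118398 [0.62392205 0.21892023 0.09001183]
pulley cloud 288 [0.52640925 0.241885   0.07215572] [0.49966651 0.22615242 0.05722477] [0.55998811 0.2609622  0.08139564]
(529.7730712890625, 241.18820190429688) (27.984970092773438, 62.862403869628906) 72.52791595458984
```

```bash
cat >> h.py <<'E'
from scipy.spatial.transform import Rotation as R
U=np.array([.9603,-.279,0])  # inward
def goal(s,xyz,yaw_x):
    q=s["orientation"];C=R.from_quat([q[1],q[2],q[3],q[0]])
    x=np.array(yaw_x);z=np.array([0,0,-1.]);G=R.from_matrix(np.stack([x,np.cross(z,x),z],1))
    return np.round(C.inv().apply(np.array(xyz)-s["tcp_pos"])*1000,1),np.round((C.inv()*G).as_rotvec(),4)
E
python3 - <<'E'
from h import *
from workcell import env
s=env.get_state()
print(goal(s,[.522,.2425,.19],-U/np.linalg.norm(U)))
A=s["tcp_pos"][:2];B=np.array([.522,.2425]);L=np.linalg.norm(B-A);d=(B-A)/L
for n in("top","side"):
    P=pts(load(n)).reshape(-1,3);w=P[:,:2]-A;t=w@d;e=abs(w@np.array([-d[1],d[0]]))
    for k in np.arange(0,L+.05,.1):
        m=(t>k)&(t<k+.1)&(e<.11)&(P[:,2]<.5);print(n,round(k,1),m.sum(),P[m,2].max().round(3) if m.any() else None)
E
```

```text
(array([ 572.3, -634.8,   41.7]), array([-3.000e-04, -2.200e-03, -2.529e+00]))
top 0.0 1255 -0.092
top 0.1 1614 0.01
top 0.2 1862 0.018
top 0.3 2880 0.098
top 0.4 3128 0.055
top 0.5 4777 0.156
top 0.6 5327 0.15
top 0.7 4711 0.016
top 0.8 4988 0.093
top 0.9 4481 0.088
side 0.0 250 0.297
side 0.1 251 0.016
side 0.2 292 0.021
side 0.3 1038 0.109
side 0.4 809 0.082
side 0.5 3410 0.16
side 0.6 4035 0.152
side 0.7 2961 0.016
side 0.8 6230 0.095
side 0.9 5882 0.088
```

apply_moves([
  {"xyz": [290,-320,0],"turn": [0,0,-1.2],"grip": 1},
  {"xyz": [290,-320,0],"turn": [0,0,-1.2],"grip": 1},
  {"xyz": [290,-320,0],"turn": [0,0,-1.2],"grip": 1},
  {"xyz": [290,-320,0],"turn": [0,0,-1.2],"grip": 1},
  {"xyz": [290,-320,0],"turn": [0,0,-1.2],"grip": 1},
  {"xyz": [290,-320,0],"turn": [0,0,-1.2],"grip": 1},
  {"xyz": [290,-320,0],"turn": [0,0,-1.2],"grip": 1},
  {"xyz": [290,-320,0],"turn": [0,0,-1.2],"grip": 1},
  {"xyz": [290,-320,0],"turn": [0,0,-1.2],"grip": 1},
  {"xyz": [290,-320,0],"turn": [0,0,-1.2],"grip": 1},
  {"xyz": [290,-320,0],"turn": [0,0,-1.2],"grip": 1},
  {"xyz": [290,-320,0],"turn": [0,0,-1.2],"grip": 1},
])

```text
clock: 1.1
tcp_pos: [0.3573, -0.1441, 0.2311]
orientation: [-0.0, 0.719, 0.695, 0.0]
wrist_force: [0.7, 0.2, -0.4]
finger_gap: 0.0853
grip_force: 0.0
```

Run:
```python
from h import *
from workcell import env
s=env.get_state()
print(s["tcp_pos"],s["clock"],goal(s,[.522,.2425,.19],-U/np.linalg.norm(U)))
```

```text
[ 0.35732182 -0.14412273  0.23114054] 1.1 (array([392.1, 151. ,  41.5]), array([ 5.0000e-04, -9.0000e-04, -1.3233e+00]))
```

apply_moves([
  {"xyz": [392,151,0],"turn": [0,0,-1.323],"grip": 1},
  {"xyz": [392,151,0],"turn": [0,0,-1.323],"grip": 1},
  {"xyz": [392,151,0],"turn": [0,0,-1.323],"grip": 1},
  {"xyz": [392,151,0],"turn": [0,0,-1.323],"grip": 1},
  {"xyz": [392,151,0],"turn": [0,0,-1.323],"grip": 1},
  {"xyz": [392,151,0],"turn": [0,0,-1.323],"grip": 1},
  {"xyz": [392,151,0],"turn": [0,0,-1.323],"grip": 1},
  {"xyz": [392,151,0],"turn": [0,0,-1.323],"grip": 1},
  {"xyz": [392,151,20],"turn": [0,0,-1.323],"grip": 0.8},
  {"xyz": [392,151,41],"turn": [0,0,-1.323],"grip": 0.7},
  {"xyz": [392,151,41],"turn": [0,0,-1.323],"grip": 0.7},
  {"xyz": [392,151,41],"turn": [0,0,-1.323],"grip": 0.7},
])

```text
clock: 2.1
tcp_pos: [0.5237, 0.2394, 0.1865]
orientation: [-0.002, 0.142, 0.99, -0.001]
wrist_force: [-0.3, -0.7, 0.7]
finger_gap: 0.0596
grip_force: 0.0
```

Run:
```python
from h import *
from workcell import env,imaging
import cv2
s=env.get_state()
print(s["tcp_pos"],s["clock"],s["finger_gap"],goal(s,[.522,.2425,.046],-U/np.linalg.norm(U)))
b=imaging.read_camera("side");cv2.imwrite("pics/s3.png",b["color"][100:280,230:460].repeat(3,0).repeat(3,1))
```

```text
[0.52369426 0.23942055 0.18651393] 2.1 0.059559634120667164 (array([  1.9,   2.8, 140.5]), array([-0.0026, -0.0041, -0.0014]))
```

View pics/s3.png

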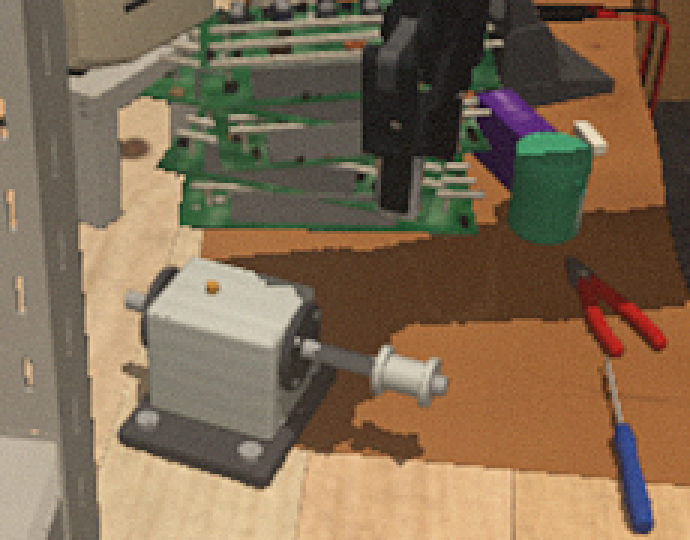

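The side view shows the finger (400,190 in the crop) over the pulley (406,376). Going down.

apply_moves([
  {"xyz": [2,3,30],"turn": [0,0,0],"grip": 0.7},
  {"xyz": [2,3,60],"turn": [0,0,0],"grip": 0.7},
  {"xyz": [2,3,90],"turn": [0,0,0],"grip": 0.7},
  {"xyz": [2,3,115],"turn": [0,0,0],"grip": 0.7},
  {"xyz": [2,3,130],"turn": [0,0,0],"grip": 0.7},
  {"xyz": [2,3,140],"turn": [0,0,0],"grip": 0.7},
  {"xyz": [2,3,140],"turn": [0,0,0],"grip": 0.6},
  {"xyz": [2,3,140],"turn": [0,0,0],"grip": 0.5},
], force=20)

```text
clock: 2.82
tcp_pos: [0.5233, 0.2405, 0.051]
orientation: [0.0, 0.145, 0.989, -0.0]
wrist_force: [0.4, -0.3, 0.5]
finger_gap: 0.0432
grip_force: 0.0
```

Run:
```python
from h import *
from workcell import env,imaging
import cv2
s=env.get_state()
print(s["tcp_pos"],s["clock"],s["finger_gap"],s["wrist_force"],goal(s,[.522,.2425,.046],-U/np.linalg.norm(U)))
b=imaging.read_camera("side");a=imaging.read_camera("top")
f=lambda i,z:cv2.resize(i,None,fx=z,fy=z,interpolation=cv2.INTER_CUBIC)
B=f(b["color"][175:265,300:400],5);A=f(a["color"][160:250,260:320],5)
cv2.imwrite("pics/c4.png",np.hstack([B,A]))
```

```text
[0.52331065 0.24050781 0.05102244] 2.8167 0.043155768741785845 [ 0.4285175  -0.32260358  0.48185097] (array([1.8, 1.5, 5. ]), array([-0.0001,  0.0005, -0.0083]))
```

View pics/c4.png

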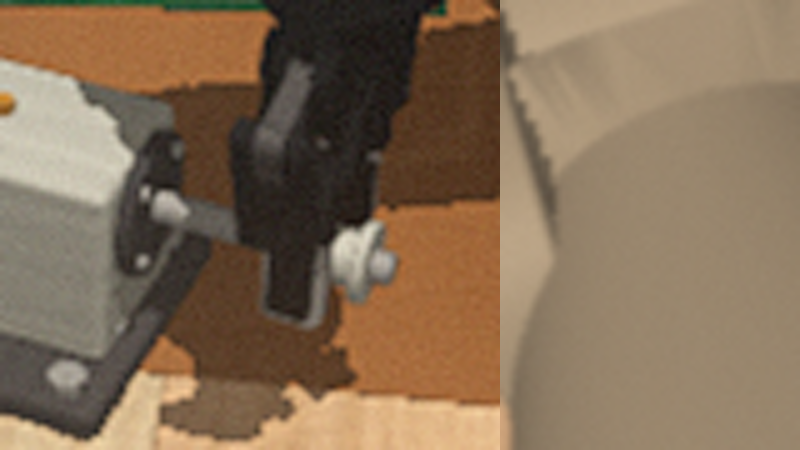

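The finger is around (265–325, 320) in the crop and covers the inner flange. The outer flange is at (362,262). I'll compare the projected pad edges with what is seen.

Run:
```python
from h import *
from workcell import env
s=env.get_state();b=load("side");K=b["camera_matrix"];V=b["view"]
u=U/np.linalg.norm(U);p=np.array([-u[1],u[0],0])
def pr(X):
    c=K@(V[:3,:3]@X+V[:3,3]);return np.round(((c[:2]/c[2])-[300,175]+.4)*5,0)
T=s["tcp_pos"]
for o in(22,35):print(o,[pr(T+p*o/1e3+u*k/1e3) for k in(11,0,-11)])
P=np.array([.522,.2425,.065])
print("end,midpulley,flange mids",[pr(P-u*k/1e3) for k in(24,0,14,-14)])
# where along axis line (z=.065) does the seen end/pulley/flanges project: top-view plane intersection z=.065
a=load("top")
for n,x,y in(("mid",162,447),("fin",171,418),("fout",153,477),("end",149,505)):
    c,r=ray(a,270+x/5-.4,130+y/5-.4);q=c+r*(.065-c[2])/r[2];print(n,q.round(4),((q-T)@u).round(4),((q-T)@p).round(4))
for n,x,y in(("mid",634,300),("fin",588,290),("fout",680,312),("end",706,320)):
    c,r=ray(b,260+x/6-.4,175+y/6-.4);q=c+r*(.065-c[2])/r[2];print(n,q.round(4),((q-T)@u).round(4),((q-T)@p).round(4))
```

```text
22 [array([260., 311.]), array([290., 320.]), array([321., 328.])]
35 [array([247., 333.]), array([278., 342.]), array([308., 351.])]
end,midpulley,flange mids [array([387., 274.]), array([320., 256.]), array([359., 267.]), array([282., 246.])]
mid [0.5243 0.2426 0.065 ] -0.0003 0.0012
fin [0.536  0.2387 0.065 ] 0.0121 0.0008
fout [0.5122 0.2464 0.065 ] -0.0129 0.0016
end [0.501  0.2482 0.065 ] -0.0242 0.0002
mid [0.5194 0.2387 0.065 ] -0.0039 -0.0039
fin [0.5328 0.2359 0.065 ] 0.0098 -0.0028
fout [0.506  0.2423 0.065 ] -0.0178 -0.0042
end [0.4984 0.2449 0.065 ] -0.0258 -0.0037
```

apply_moves([
  {"xyz": [2,0,3],"turn": [0,0,0],"grip": 0.45},
  {"xyz": [2,0,3],"turn": [0,0,0],"grip": 0.4},
  {"xyz": [2,0,3],"turn": [0,0,0],"grip": 0.35},
  {"xyz": [2,0,3],"turn": [0,0,0],"grip": 0.3},
  {"xyz": [2,0,3],"turn": [0,0,0],"grip": 0.25},
  {"xyz": [2,0,3],"turn": [0,0,0],"grip": 0.2},
  {"xyz": [2,0,3],"turn": [0,0,0],"grip": 0.15},
  {"xyz": [2,0,3],"turn": [0,0,0],"grip": 0.1},
  {"xyz": [2,0,3],"turn": [0,0,0],"grip": 0.1},
], force=20)

```text
clock: 3.67
tcp_pos: [0.5209, 0.242, 0.0475]
orientation: [0.0, 0.144, 0.99, -0.0]
wrist_force: [-1.5, -1.3, 3.8]
finger_gap: 0.0203
grip_force: 20.1
```

The gap is 20.3 mm, so the pads are in the groove. Now pushing inward (tool −x) in small steps.

apply_moves([
  {"xyz": [-1,0,0],"turn": [0,0,0],"grip": 0.1},
  {"xyz": [-2,0,0],"turn": [0,0,0],"grip": 0.1},
  {"xyz": [-3,0,0],"turn": [0,0,0],"grip": 0.1},
  {"xyz": [-3,0,0],"turn": [0,0,0],"grip": 0.1},
], force=30)

```text
clock: 4.0
tcp_pos: [0.5243, 0.2411, 0.0475]
orientation: [0.0, 0.144, 0.99, -0.0]
wrist_force: [-0.6, -1.8, 5.7]
finger_gap: 0.02
grip_force: 30.2
```

apply_moves([
  {"xyz": [-1,0,0],"turn": [0,0,0],"grip": 0.1},
  {"xyz": [-2,0,0],"turn": [0,0,0],"grip": 0.1},
  {"xyz": [-3,0,0],"turn": [0,0,0],"grip": 0.1},
  {"xyz": [-3,0,0],"turn": [0,0,0],"grip": 0.1},
])

```text
clock: 4.33
tcp_pos: [0.5272, 0.2402, 0.0475]
orientation: [0.0, 0.144, 0.99, -0.0]
wrist_force: [-1.2, -1.3, 4.8]
finger_gap: 0.0199
grip_force: 30.2
```

Run:
```python
from h import *
a=load("top");u=U/np.linalg.norm(U)
q=[]
for x,y in((192,72),(333,108),(288,297),(135,255)):
    c,r=ray(a,270+x/5-.4,130+y/5-.4);q.append(c+r*(.088-c[2])/r[2])
q=np.array(q);print(q.round(4),q.mean(0),[np.linalg.norm(q[i]-q[i-1]).round(4) for i in range(4)],np.degrees(np.arctan2(*(q[0]-q[3])[1::-1])),np.degrees(np.arctan2(*(q[1]-q[2])[1::-1])))
print((q.mean(0)-[.5209,.242,0])@u)
```

```text
[[0.6745 0.2268 0.088 ]
 [0.658  0.17   0.088 ]
 [0.5803 0.1906 0.088 ]
 [0.5989 0.2512 0.088 ]] [0.62792048 0.20966864 0.088     ] [np.float64(0.0794), np.float64(0.0592), np.float64(0.0803), np.float64(0.0634)] -17.915710509974787 -14.849586851363384
0.11179125569237529
```

apply_moves([
  {"xyz": [-1,0,0],"turn": [0,0,0],"grip": 0.1},
  {"xyz": [-2,0,0],"turn": [0,0,0],"grip": 0.1},
  {"xyz": [-3,0,0],"turn": [0,0,0],"grip": 0.1},
  {"xyz": [-3,0,0],"turn": [0,0,0],"grip": 0.1},
])

```text
clock: 4.67
tcp_pos: [0.5301, 0.2393, 0.0475]
orientation: [0.0, 0.144, 0.99, -0.0]
wrist_force: [-0.8, -1.3, 5.1]
finger_gap: 0.02
grip_force: 30.2
```

apply_moves([
  {"xyz": [-1,0,0],"turn": [0,0,0],"grip": 0.1},
  {"xyz": [-2,0,0],"turn": [0,0,0],"grip": 0.1},
  {"xyz": [-2,0,0],"turn": [0,0,0],"grip": 0.1},
])

```text
clock: 4.92
tcp_pos: [0.532, 0.2388, 0.0475]
orientation: [0.0, 0.144, 0.99, -0.0]
wrist_force: [-1.6, -1.2, 5.8]
finger_gap: 0.0197
grip_force: 30.2
```

apply_moves([
  {"xyz": [-1,0,0],"turn": [0,0,0],"grip": 0.1},
  {"xyz": [-2,0,0],"turn": [0,0,0],"grip": 0.1},
  {"xyz": [-2.5,0,0],"turn": [0,0,0],"grip": 0.1},
  {"xyz": [-2.5,0,0],"turn": [0,0,0],"grip": 0.1},
])

```text
clock: 5.25
tcp_pos: [0.5343, 0.2381, 0.0475]
orientation: [0.0, 0.144, 0.99, -0.0]
wrist_force: [-0.2, -2.0, 4.8]
finger_gap: 0.02
grip_force: 30.2
```

apply_moves([
  {"xyz": [-1,0,0],"turn": [0,0,0],"grip": 0.1},
  {"xyz": [-2,0,0],"turn": [0,0,0],"grip": 0.1},
  {"xyz": [-2.5,0,0],"turn": [0,0,0],"grip": 0.1},
  {"xyz": [-2.5,0,0],"turn": [0,0,0],"grip": 0.1},
])

```text
clock: 5.58
tcp_pos: [0.5367, 0.2374, 0.0475]
orientation: [0.0, 0.144, 0.99, -0.0]
wrist_force: [-1.4, -0.9, 5.4]
finger_gap: 0.02
grip_force: 30.2
```

apply_moves([
  {"xyz": [-1,0,0],"turn": [0,0,0],"grip": 0.1},
  {"xyz": [-2,0,0],"turn": [0,0,0],"grip": 0.1},
  {"xyz": [-2.5,0,0],"turn": [0,0,0],"grip": 0.1},
  {"xyz": [-2.5,0,0],"turn": [0,0,0],"grip": 0.1},
])

```text
clock: 5.92
tcp_pos: [0.5382, 0.237, 0.0475]
orientation: [-0.001, 0.144, 0.99, 0.0]
wrist_force: [-4.7, 0.0, 7.7]
finger_gap: 0.0197
grip_force: 30.8
```

apply_moves([
  {"xyz": [-0.5,0,0],"turn": [0,0,0],"grip": 0.1},
  {"xyz": [-1,0,0],"turn": [0,0,0],"grip": 0.1},
  {"xyz": [-1,0,0],"turn": [0,0,0],"grip": 0.1},
])

```text
clock: 6.17
tcp_pos: [0.5383, 0.2369, 0.0475]
orientation: [-0.001, 0.144, 0.99, 0.0]
wrist_force: [-6.3, 0.3, 7.8]
finger_gap: 0.02
grip_force: 31.2
```

apply_moves([
  {"xyz": [-0.6,0,0],"turn": [0,0,0],"grip": 0.1},
  {"xyz": [-1.2,0,0],"turn": [0,0,0],"grip": 0.1},
  {"xyz": [-1.2,0,0],"turn": [0,0,0],"grip": 0.1},
])

```text
clock: 6.42
tcp_pos: [0.5385, 0.2368, 0.0475]
orientation: [-0.002, 0.143, 0.99, 0.0]
wrist_force: [-8.6, 0.8, 10.4]
finger_gap: 0.0199
grip_force: 31.8
```

apply_moves([
  {"xyz": [-0.7,0,0],"turn": [0,0,0],"grip": 0.1},
  {"xyz": [-1.4,0,0],"turn": [0,0,0],"grip": 0.1},
  {"xyz": [-1.4,0,0],"turn": [0,0,0],"grip": 0.1},
  {"xyz": [-1.4,0,0],"turn": [0,0,0],"grip": 0.1},
  {"xyz": [-1.4,0,0],"turn": [0,0,0],"grip": 0.1},
  {"xyz": [-1.4,0,0],"turn": [0,0,0],"grip": 0.1},
  {"xyz": [-1.4,0,0],"turn": [0,0,0],"grip": 0.1},
  {"xyz": [-1.4,0,0],"turn": [0,0,0],"grip": 0.1},
  {"xyz": [-1.4,0,0],"turn": [0,0,0],"grip": 0.1},
  {"xyz": [-1.4,0,0],"turn": [0,0,0],"grip": 0.1},
  {"xyz": [-1.4,0,0],"turn": [0,0,0],"grip": 0.1},
  {"xyz": [-1.4,0,0],"turn": [0,0,0],"grip": 0.1},
])

```text
clock: 7.42
tcp_pos: [0.5387, 0.2368, 0.0474]
orientation: [-0.003, 0.143, 0.99, 0.0]
wrist_force: [-10.9, 2.1, 13.1]
finger_gap: 0.0201
grip_force: 32.6
```

Run:
```python
from h import *
from workcell import env
s=env.get_state();u=U/np.linalg.norm(U);print(s["tcp_pos"],s["tcp_pos"]@u,s["wrist_force"]@u,s["clock"])
```

```text
[0.53870903 0.23678056 0.04741638] 0.45125664942108684 -11.039694637945745 7.4167
```

Inner stop felt at s=0.4513 (11 N at the wrist). Pulling out: the float is at least 15 mm, so 15 mm of command is safe, then small steps.

apply_moves([
  {"xyz": [1.5,0,0],"turn": [0,0,0],"grip": 0.1},
  {"xyz": [3,0,0],"turn": [0,0,0],"grip": 0.1},
  {"xyz": [4.5,0,0],"turn": [0,0,0],"grip": 0.1},
  {"xyz": [6,0,0],"turn": [0,0,0],"grip": 0.1},
  {"xyz": [7.5,0,0],"turn": [0,0,0],"grip": 0.1},
  {"xyz": [9,0,0],"turn": [0,0,0],"grip": 0.1},
  {"xyz": [10.5,0,0],"turn": [0,0,0],"grip": 0.1},
  {"xyz": [12,0,0],"turn": [0,0,0],"grip": 0.1},
  {"xyz": [13.5,0,0],"turn": [0,0,0],"grip": 0.1},
  {"xyz": [15,0,0],"turn": [0,0,0],"grip": 0.1},
  {"xyz": [15,0,0],"turn": [0,0,0],"grip": 0.1},
])

```text
clock: 8.33
tcp_pos: [0.5277, 0.2401, 0.0475]
orientation: [0.0, 0.144, 0.99, -0.0]
wrist_force: [-0.6, -1.7, 4.5]
finger_gap: 0.0205
grip_force: 30.2
```

apply_moves([
  {"xyz": [1.5,0,0],"turn": [0,0,0],"grip": 0.1},
  {"xyz": [3,0,0],"turn": [0,0,0],"grip": 0.1},
  {"xyz": [4.5,0,0],"turn": [0,0,0],"grip": 0.1},
  {"xyz": [6,0,0],"turn": [0,0,0],"grip": 0.1},
  {"xyz": [6,0,0],"turn": [0,0,0],"grip": 0.1},
])

```text
clock: 8.75
tcp_pos: [0.5219, 0.2418, 0.0475]
orientation: [0.0, 0.144, 0.99, -0.0]
wrist_force: [0.0, -2.6, 6.5]
finger_gap: 0.0199
grip_force: 30.2
```

apply_moves([
  {"xyz": [1,0,0],"turn": [0,0,0],"grip": 0.1},
  {"xyz": [2,0,0],"turn": [0,0,0],"grip": 0.1},
  {"xyz": [2.5,0,0],"turn": [0,0,0],"grip": 0.1},
  {"xyz": [2.5,0,0],"turn": [0,0,0],"grip": 0.1},
])

```text
clock: 9.08
tcp_pos: [0.5197, 0.2425, 0.0475]
orientation: [0.0, 0.144, 0.99, -0.0]
wrist_force: [0.1, -2.7, 4.9]
finger_gap: 0.0202
grip_force: 30.1
```

apply_moves([
  {"xyz": [1,0,0],"turn": [0,0,0],"grip": 0.1},
  {"xyz": [2,0,0],"turn": [0,0,0],"grip": 0.1},
  {"xyz": [2.5,0,0],"turn": [0,0,0],"grip": 0.1},
  {"xyz": [2.5,0,0],"turn": [0,0,0],"grip": 0.1},
])

```text
clock: 9.42
tcp_pos: [0.5173, 0.2432, 0.0474]
orientation: [0.0, 0.144, 0.99, -0.0]
wrist_force: [0.3, -3.1, 5.5]
finger_gap: 0.0199
grip_force: 30.1
```

apply_moves([
  {"xyz": [1,0,0],"turn": [0,0,0],"grip": 0.1},
  {"xyz": [2,0,0],"turn": [0,0,0],"grip": 0.1},
  {"xyz": [2.5,0,0],"turn": [0,0,0],"grip": 0.1},
  {"xyz": [2.5,0,0],"turn": [0,0,0],"grip": 0.1},
])

```text
clock: 9.75
tcp_pos: [0.5149, 0.2439, 0.0474]
orientation: [0.0, 0.144, 0.99, -0.0]
wrist_force: [0.4, -1.7, 5.6]
finger_gap: 0.02
grip_force: 30.1
```

apply_moves([
  {"xyz": [1,0,0],"turn": [0,0,0],"grip": 0.1},
  {"xyz": [2,0,0],"turn": [0,0,0],"grip": 0.1},
  {"xyz": [2.5,0,0],"turn": [0,0,0],"grip": 0.1},
  {"xyz": [2.5,0,0],"turn": [0,0,0],"grip": 0.1},
])

```text
clock: 10.08
tcp_pos: [0.5139, 0.2442, 0.0475]
orientation: [0.001, 0.144, 0.99, -0.0]
wrist_force: [4.1, -4.5, 2.8]
finger_gap: 0.0197
grip_force: 29.8
```

apply_moves([
  {"xyz": [0.5,0,0],"turn": [0,0,0],"grip": 0.1},
  {"xyz": [1,0,0],"turn": [0,0,0],"grip": 0.1},
  {"xyz": [1.5,0,0],"turn": [0,0,0],"grip": 0.1},
  {"xyz": [1.5,0,0],"turn": [0,0,0],"grip": 0.1},
])

```text
clock: 10.42
tcp_pos: [0.5137, 0.2443, 0.0475]
orientation: [0.003, 0.144, 0.99, -0.0]
wrist_force: [7.9, -5.3, 0.3]
finger_gap: 0.0198
grip_force: 29.6
```

apply_moves([
  {"xyz": [0.5,0,0],"turn": [0,0,0],"grip": 0.1},
  {"xyz": [1,0,0],"turn": [0,0,0],"grip": 0.1},
  {"xyz": [1,0,0],"turn": [0,0,0],"grip": 0.1},
  {"xyz": [1,0,0],"turn": [0,0,0],"grip": 0.1},
  {"xyz": [1,0,0],"turn": [0,0,0],"grip": 0.1},
  {"xyz": [1,0,0],"turn": [0,0,0],"grip": 0.1},
  {"xyz": [1,0,0],"turn": [0,0,0],"grip": 0.1},
  {"xyz": [1,0,0],"turn": [0,0,0],"grip": 0.1},
  {"xyz": [1,0,0],"turn": [0,0,0],"grip": 0.1},
  {"xyz": [1,0,0],"turn": [0,0,0],"grip": 0.1},
  {"xyz": [1,0,0],"turn": [0,0,0],"grip": 0.1},
  {"xyz": [1,0,0],"turn": [0,0,0],"grip": 0.1},
])

```text
clock: 11.42
tcp_pos: [0.5135, 0.2444, 0.0476]
orientation: [0.003, 0.145, 0.989, -0.001]
wrist_force: [9.1, -5.6, -1.0]
finger_gap: 0.0198
grip_force: 29.5
```

Run:
```python
from h import *
from workcell import env
s=env.get_state();u=U/np.linalg.norm(U);S=s["tcp_pos"]@u;print(s["tcp_pos"],S,s["wrist_force"]@u,s["clock"],"float",.45126-S,"mid",(S+.45126)/2)
```

```text
[0.51350614 0.24435144 0.04755775] 0.4249422654672646 10.278948157362048 11.4167 float 0.026317734532735393 mid 0.43810113273363227
```

apply_moves([
  {"xyz": [-2,0,0],"turn": [0,0,0],"grip": 0.1},
  {"xyz": [-4,0,0],"turn": [0,0,0],"grip": 0.1},
  {"xyz": [-6,0,0],"turn": [0,0,0],"grip": 0.1},
  {"xyz": [-8,0,0],"turn": [0,0,0],"grip": 0.1},
  {"xyz": [-10,0,0],"turn": [0,0,0],"grip": 0.1},
  {"xyz": [-12,0,0],"turn": [0,0,0],"grip": 0.1},
  {"xyz": [-14,0,0],"turn": [0,0,0],"grip": 0.1},
  {"xyz": [-16,0,0],"turn": [0,0,0],"grip": 0.1},
  {"xyz": [-17,0,0],"turn": [0,0,0],"grip": 0.1},
  {"xyz": [-17,0,0],"turn": [0,0,0],"grip": 0.1},
  {"xyz": [-17,0,0],"turn": [0,0,0],"grip": 0.1},
  {"xyz": [-17,0,0],"turn": [0,0,0],"grip": 0.1},
])

```text
clock: 12.42
tcp_pos: [0.5258, 0.2406, 0.0474]
orientation: [-0.0, 0.144, 0.99, 0.0]
wrist_force: [-0.8, -2.6, 5.9]
finger_gap: 0.0197
grip_force: 30.4
```

Run:
```python
from h import *
from workcell import env
s=env.get_state();u=U/np.linalg.norm(U);S=s["tcp_pos"]@u;print(S,"inward to go mm",(.4381-S)*1e3,s["wrist_force"]@u)
```

```text
0.4377918167565592 inward to go mm 0.30818324344078496 -0.06392695443324267
```

apply_moves([
  {"xyz": [-0.3,0,0],"turn": [0,0,0],"grip": 0.1},
  {"xyz": [-0.3,0,0],"turn": [0,0,0],"grip": 0.1},
  {"xyz": [-0.3,0,0],"turn": [0,0,0],"grip": 0.3},
  {"xyz": [-0.3,0,0],"turn": [0,0,0],"grip": 0.4},
  {"xyz": [-0.3,0,0],"turn": [0,0,0],"grip": 0.5},
  {"xyz": [-0.3,0,0],"turn": [0,0,0],"grip": 0.6},
  {"xyz": [-0.3,0,0],"turn": [0,0,0],"grip": 0.65},
  {"xyz": [-0.3,0,0],"turn": [0,0,0],"grip": 0.7},
  {"xyz": [-0.3,0,0],"turn": [0,0,0],"grip": 0.7},
  {"xyz": [-0.3,0,0],"turn": [0,0,0],"grip": 0.7},
])

```text
clock: 13.25
tcp_pos: [0.5266, 0.2404, 0.0472]
orientation: [-0.0, 0.144, 0.99, -0.0]
wrist_force: [0.7, 0.2, -1.1]
finger_gap: 0.0598
grip_force: 0.0
```

apply_moves([
  {"xyz": [0,0,-15],"turn": [0,0,0],"grip": 0.7},
  {"xyz": [0,0,-40],"turn": [0,0,0],"grip": 0.7},
  {"xyz": [0,0,-75],"turn": [0,0,0],"grip": 0.7},
  {"xyz": [0,0,-110],"turn": [0,0,0],"grip": 0.7},
  {"xyz": [0,0,-140],"turn": [0,0,0],"grip": 0.7},
  {"xyz": [0,0,-150],"turn": [0,0,0],"grip": 0.7},
  {"xyz": [0,0,-150],"turn": [0,0,0],"grip": 0.7},
  {"xyz": [0,0,-150],"turn": [0,0,0],"grip": 0.7},
  {"xyz": [0,0,-150],"turn": [0,0,0],"grip": 0.7},
])

```text
clock: 14.0
tcp_pos: [0.5256, 0.2401, 0.1953]
orientation: [-0.001, 0.144, 0.99, -0.001]
wrist_force: [-0.0, -0.4, -0.2]
finger_gap: 0.0595
grip_force: 0.0
```

Run:
```python
from workcell import env,imaging
import cv2
print(env.get_state()["wrist_force"],env.get_state()["tcp_pos"])
b=imaging.read_camera("side")
cv2.imwrite("pics/s5.png",cv2.resize(b["color"][175:265,260:390],None,fx=6,fy=6,interpolation=cv2.INTER_CUBIC))
```

```text
[-0.02385412 -0.37183804 -0.15517086] [0.52559439 0.24012252 0.19534136]
```

View pics/s5.png

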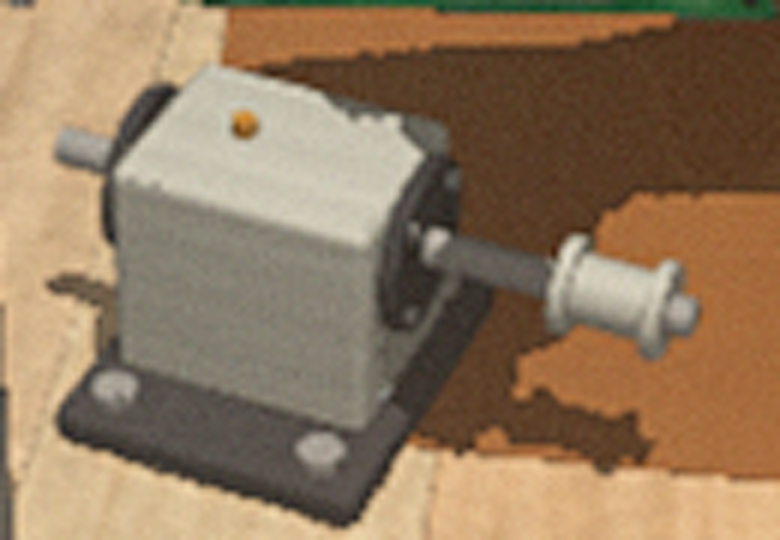

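The pulley sits about 17 px (5 mm) further in than at the start, as commanded, and the gripper is clear. Handing in.

```bash
python3 -c "
from workcell import ticket
print(ticket.hand_in())"
```

```text
the job is handed in; nothing more can be done
None
```

I pushed the spindle onto its inner stop and pulled it onto its outer stop, about 10 N each, with a 26 mm TCP shift between the two loaded stops. It is left about halfway between them and released with the gripper clear, and the job is handed in; the hand-in returned no verdict.

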